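Refill the tape dispenser tube

ROBOT

A 7-joint arm with a two-finger parallel gripper is mounted at the origin on a cart in front of the work surface, level with it; the furniture and walls round the work are solid. World frame = base frame: x ahead of the robot, y to its left, z up, the work surface at z = 0. Lengths are in m, angles in degrees, forces in N, time in s.
With the tool pointing down it reaches from about 0.425 to 0.875 m from the base axis. Payload 4.7 kg.
Tool frame: the origin (TCP) lies between the finger pads; the fingertips stand 22 mm ahead of it and the grasp point (between the pads) lies 3 mm ahead of it; z points along the fingers, y is the line along which they close (so a half turn about z gives the same grasp; the last joint's range is limited). The gripper opens to 87 mm and grips with 3 to 60 N. Pads are 19 mm wide; open, the fingers measure 117 mm over their backs; the gripper's body (75 mm by 190 mm) begins 51 mm behind the grasp point.
Start: joints at [71.339, 18.392, -4.016, 83.108, 1.295, 78.541, -3.26], TCP at [0.217, -0.613, 0.22] pointing down, gripper open.
Joint ranges: [-163.93, 163.93], [-17.29, 119.83], [-79.2, 71.16], [3.27, 140.29], [-89.18, 269.18], [5.43, 117.66], [-154.24, 154.24]. Speed limits (degrees/s): [147.25, 147.25, 180, 180, 180, 180, 180].

INTERFACE

Orientations are given as [roll, pitch, yaw] about the fixed x, y, z axes, in that order (R = Rz(yaw) Ry(pitch) Rx(roll)).
In Python, from cell import env gives the robot as it stands.
- The arm moves only by the tool drive_tool, never from a script. Its argument "moves" is a list of rows, each a list of 3 entries, a list of its own where there are three numbers: the shift along the tool's x, y, z in mm, then the turn, a rotation vector about the tool's x, y, z in rad, then the closure, from 0 (fully open) to 1 (shut). In form: [[[x, y, z], [wx, wy, wz], jaw], ...]. A call has 1 to 12 rows; each row shifts and turns the commanded pose from where the row before left it, along the tool's axes as they then stand; what a row does not reach is not made up. A row lasts 1/12 s, in which the tool goes at most 41.7 mm and 7.16 degrees, less where a joint would pass 70% of its speed; a pose out of reach is approached as far as the arm can. A call with a gripper value outside its range is refused whole. The fingers move at their own pace and stop on an object; "newtons" is the grip in N (left out, the last holds). Time passes only in rows, so rows that do not move let the fingers close. It gives the time, the measured TCP pose, the force, the opening and the grip force at its end, in the units of the state.
- env.get_obs(): the state, without advancing time (a new reading comes with each control period).
- env.read_camera(name): name is "scene" or "top" or "wrist"; returns (picture, depth): 480x640x3 uint8, blue, green, red; 480x640 float32, m along the optical axis (not along the pixel's ray), 0 where there is no reading.
- env.get_calibration(name): a dict with "fx", "fy", "cx", "cy" (pixels), "T" (4x4, takes a point from camera to world coordinates). Camera axes: x right, y down, z forward; pixel columns grow to the right and rows downward; lengths in m; the calibration is good to about 2 mm. A picture is of the moment at which its call begins: read the wrist's pose just before it. get_calibration takes no time and is no camera call; for the wrist camera it gives the pose at the moment of the call.
- env.sign_off(): hands the job in; it is judged then, once.
The state is a dict: "time_s": time; "qpos": joint angles; "joint_velocities": joint speeds; "effort": joint torques, N m; "tool_pos": TCP position; "tool_rot": TCP orientation; "force": force on the tool from outside, world axes, zero at the start; "wrist_torque": the same for the moment, N m; "grip_width": finger opening in m; "grasp_force": force on a finger pad.
Only numpy, scipy, OpenCV 4.12 (cv2) and the standard library are available. Lean on these libraries where they do the work, as an engineer would, in place of code of your own. Each camera call takes 0.05 s, during which the arm holds its last target. There are 200 camera calls.

TASK

Refill the grey tape dispenser: drop both white tape rolls into its round tube, one on top of the other, so that they lie flat inside as one column. Leave the blue roll where it lies.

Things in the scene. Friction and masses are not known exactly. Their poses are not given: they have to be found in the camera images.
- white_roll_a_mid (a point): roll of white surgical tape: a flat ring 58 mm across, 25 mm high, with a hole, about 40 g, lying flat on the table. The point is its centre, half-way up (12.5 mm above its underside); z is the axis of the ring. Can be gripped across its outside at any yaw; either roll may go in first, either face up
- white_roll_b_mid (a point): roll of white surgical tape: a flat ring 58 mm across, 25 mm high, with a hole, about 40 g, lying flat on the table. The point is its centre, half-way up (12.5 mm above its underside); z is the axis of the ring. Can be gripped across its outside at any yaw; either roll may go in first, either face up
- tape_tube: grey open-topped round tube on a 110 mm foot flange, fixed to the table. Bore 78 mm across, floor 6 mm above the table, rim 46 mm above the table and 94 mm across outside, mouth slightly flared. A roll let go level and centred, underside just below the rim, drops in by itself; fingers round a roll do not fit the bore: keep them above the rim. The second roll stands out 10 mm. Origin on the tube axis at table height, z up
- blue_roll_mid (a point): a roll of blue tape of the same size as the white ones (58 mm across, 25 mm high), lying flat on the table; a bystander that must stay where it is. The point is the centre of the roll, half-way up (12.5 mm); z is its axis
Not all that is in view belongs to the job. What is shaped like the part that bears white_roll_a_mid but black or turquoise is not meant.

How it is judged:
By the outcome, as a careful person would: the job done as asked, in the order asked, and still so for the second after the job is handed in, with the robot touching nothing.
It also fails if it takes over 53 s, if anything falls off the work surface, if the arm or the gripper's body presses on something with over 40 N, if the wrist force passes 120 N, or if a joint passes its speed limit or range.

## Working session

There is one attempt and no reset: what is moved stays moved. The work goes in short steps, Python scripts to look and compute and a tool call to move; the robot and the scene stay as the last step left them, time stands still between calls to the robot, and variables do not carry over. Pictures are saved under pics/ and viewed, at most 10 in all, crops included, and the job is handed in when it is done.

Besides the shell and the picture viewer there is one more tool, called after ">>>" as name(argument=value, ...), one argument or row to a line, values as JSON. drive_tool: Moves the arm, as the interface text tells. Its arguments: {"type":"object","properties":{"moves":{"type":"array"},"newtons":{"type":"number"}},"required":["moves"]}

```bash
mkdir -p pics; cat > h.py <<'E'
import numpy as np, cv2
from cell import env
def shot(n,f):
    c=env.get_calibration(n); p,d=env.read_camera(n); cv2.imwrite(f'pics/{f}.png',p); np.savez(f'{f}.npz',p=p,d=d,T=c['T'],K=[c['fx'],c['fy'],c['cx'],c['cy']]); return p,d
def world(f):
    z=np.load(f'{f}.npz'); d=z['d']; fx,fy,cx,cy=z['K']; v,u=np.mgrid[:480,:640]
    P=np.stack([(u-cx)/fx*d,(v-cy)/fy*d,d],-1)@z['T'][:3,:3].T+z['T'][:3,3]
    return P,z['p'],d
E
python3 -c "
from h import *
a,_=shot('top','top0'); b,_=shot('scene','scene0')
o=env.get_obs(); print(o['time_s'],o['tool_pos'],o['tool_rot'],o['grip_width'])"
```

```text
0.1 [ 0.21639735 -0.6123757   0.21949218] [-1.79902246e+02  6.27244630e-03  1.94682971e+01] 0.08703754051696926
```

View pics/top0.png

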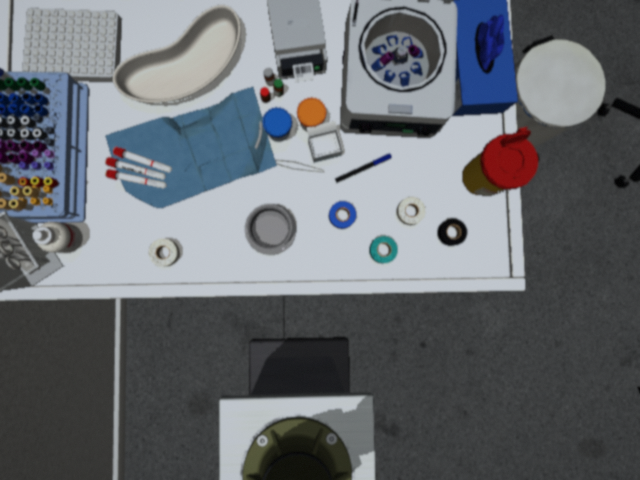

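View pics/scene0.png

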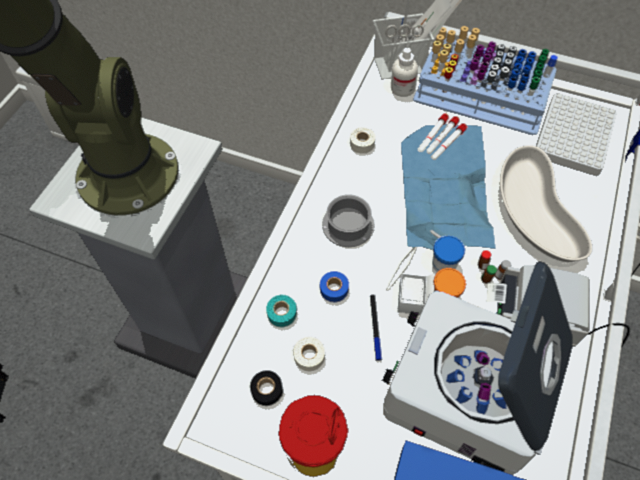

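The top view shows the tube at (271,228). There are five rings: white (164,252), white (411,210), blue (343,214), turquoise (383,249) and black (452,231). The two white ones fit the description. I'll measure them and confirm in a crop.

```bash
python3 -c "
from h import *
P,p,d=world('top0')
for n,(u,v) in dict(a=(164,252),b=(411,210),blue=(343,214),turq=(383,249),black=(452,231),tube=(271,228)).items():
    r=22 if n!='tube' else 32
    Q=P[v-r:v+r,u-r:u+r].reshape(-1,3); ok=d[v-r:v+r,u-r:u+r].ravel()>0
    lo=.015 if n!='tube' else .035
    m=ok&(Q[:,2]>lo)&(Q[:,2]<.06); q=Q[m]
    c,R=cv2.minEnclosingCircle(q[:,:2].astype(np.float32)); print(n,np.round(c,4),'R',round(R,4),'z',np.round(np.median(q[:,2]),4),m.sum(),'mean',q[:,:2].mean(0).round(4), 'hyp',np.hypot(*c).round(3))
z=np.load('top0.npz'); print(z['T'].round(3),z['K'])
cv2.imwrite('pics/crop.png',cv2.resize(p[180:280,130:490],None,fx=2.2,fy=2.2,interpolation=cv2.INTER_CUBIC))
"
```

```text
a [0.4527 0.2689] R 0.0297 z 0.0242 538 mean [0.4524 0.2681] hyp 0.527
b [ 0.5319 -0.248 ] R 0.0299 z 0.0244 502 mean [ 0.5313 -0.247 ] hyp 0.587
blue [ 0.5254 -0.1025] R 0.029 z 0.0245 491 mean [ 0.5252 -0.1019] hyp 0.535
turq [ 0.4507 -0.1866] R 0.029 z 0.0241 489 mean [ 0.4504 -0.1861] hyp 0.488
black [ 0.4851 -0.334 ] R 0.0296 z 0.0243 511 mean [ 0.4853 -0.3329] hyp 0.589
tube [0.4994 0.0497] R 0.0464 z 0.0441 509 mean [0.5021 0.0512] hyp 0.502
[[-0.019 -0.997  0.079  0.403]
 [-0.999  0.016 -0.027 -0.017]
 [ 0.026 -0.08  -0.996  0.981]
 [ 0.     0.     0.     1.   ]] [463.31282545 463.31282545 314.45884887 237.01103531]
```

View pics/crop.png

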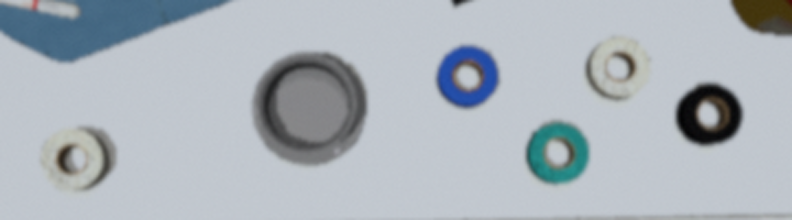

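The crop shows the two off-white rings with brown cores at (77,158) and (618,68). The others are clearly blue, turquoise and black, so these two are the rolls. Heights, diameters and reach all agree. Next I'll check obstacle heights along the path.

```bash
python3 -c "
from h import *
P,p,d=world('top0')
m=(d>0)&(P[...,2]>.05)&(P[...,0]>.3)
for y0 in np.arange(-.6,.6,.1):
  for x0 in (.3,.4,.5,.6,.7):
    q=P[m&(abs(P[...,1]-y0-.05)<.05)&(abs(P[...,0]-x0-.05)<.05)]
    if len(q)>8: print('x',x0,'y',round(y0,1),'n',len(q),'zmax',np.percentile(q[:,2],98).round(3),'xmin',q[:,0].min().round(3),'y',q[:,1].min().round(3),q[:,1].max().round(3))
"
```

```text
x 0.5 y -0.5 n 617 zmax 0.159 xmin 0.551 y -0.451 -0.4
x 0.6 y -0.5 n 677 zmax 0.209 xmin 0.6 y -0.453 -0.4
x 0.7 y -0.5 n 882 zmax 0.075 xmin 0.742 y -0.462 -0.4
x 0.5 y -0.4 n 1055 zmax 0.158 xmin 0.553 y -0.4 -0.351
x 0.6 y -0.4 n 988 zmax 0.22 xmin 0.6 y -0.4 -0.3
x 0.7 y -0.4 n 1277 zmax 0.135 xmin 0.7 y -0.4 -0.3
x 0.6 y -0.3 n 995 zmax 0.135 xmin 0.672 y -0.3 -0.2
x 0.7 y -0.3 n 2325 zmax 0.138 xmin 0.7 y -0.3 -0.2
x 0.6 y -0.2 n 635 zmax 0.133 xmin 0.68 y -0.2 -0.115
x 0.7 y -0.2 n 2690 zmax 0.138 xmin 0.7 y -0.2 -0.1
x 0.6 y -0.1 n 45 zmax 0.059 xmin 0.691 y -0.072 -0.031
x 0.7 y -0.1 n 824 zmax 0.068 xmin 0.7 y -0.1 -0.001
x 0.6 y -0.0 n 220 zmax 0.068 xmin 0.681 y 0.003 0.056
x 0.7 y -0.0 n 506 zmax 0.068 xmin 0.7 y 0.001 0.06
x 0.5 y 0.2 n 111 zmax 0.057 xmin 0.583 y 0.257 0.3
x 0.6 y 0.2 n 248 zmax 0.057 xmin 0.602 y 0.247 0.3
x 0.5 y 0.3 n 59 zmax 0.056 xmin 0.592 y 0.3 0.339
x 0.6 y 0.3 n 723 zmax 0.061 xmin 0.6 y 0.3 0.376
x 0.4 y 0.4 n 1306 zmax 0.12 xmin 0.406 y 0.44 0.5
x 0.5 y 0.4 n 1646 zmax 0.124 xmin 0.5 y 0.443 0.5
x 0.6 y 0.4 n 1753 zmax 0.101 xmin 0.6 y 0.443 0.5
x 0.7 y 0.4 n 1740 zmax 0.117 xmin 0.7 y 0.442 0.5
x 0.3 y 0.5 n 202 zmax 0.114 xmin 0.381 y 0.512 0.556
x 0.4 y 0.5 n 1299 zmax 0.144 xmin 0.4 y 0.5 0.579
x 0.5 y 0.5 n 1570 zmax 0.127 xmin 0.5 y 0.5 0.578
x 0.6 y 0.5 n 1753 zmax 0.105 xmin 0.6 y 0.5 0.573
x 0.7 y 0.5 n 1665 zmax 0.118 xmin 0.7 y 0.5 0.576
```

>>> drive_tool(
  moves=[
    [[34.9, -19.9, 0], [0, 0, 0], 0],
    [[34.9, -19.9, 0], [0, 0, 0], 0],
    [[34.9, -19.9, 0], [0, 0, 0], 0],
    [[34.9, -19.9, 0], [0, 0, 0], 0],
    [[34.9, -19.9, 0], [0, 0, 0], 0],
    [[34.9, -19.9, 0], [0, 0, 0], 0],
    [[34.9, -19.9, 0], [0, 0, 0], 0],
    [[34.9, -19.9, 0], [0, 0, 0], 0],
    [[34.9, -19.9, 0], [0, 0, 0], 0],
    [[34.9, -19.9, 0], [0, 0, 0], 0],
    [[34.9, -19.9, 0], [0, 0, 0], 0],
    [[34.9, -19.9, 0], [0, 0, 0], 0],
  ],
  newtons=15,
)

```text
time_s: 1.1
tool_pos: [0.5326, -0.2464, 0.2202]
tool_rot: [-180.0, 0.0, 19.5]
force: [0.4, -0.2, 0.2]
grip_width: 0.0866
grasp_force: 0.0
```

>>> drive_tool(
  moves=[
    [[0, 0, 0], [0, 0, -0.12], 0],
    [[0, 0, 0], [0, 0, -0.12], 0],
    [[0, 0, 0], [0, 0, -0.12], 0],
    [[0, 0, 0], [0, 0, -0.12], 0],
    [[0, 0, 0], [0, 0, -0.12], 0],
    [[0, 0, 0], [0, 0, -0.12], 0],
    [[0, 0, 0], [0, 0, -0.12], 0],
    [[0, 0, 0], [0, 0, -0.12], 0],
    [[0, 0, 0], [0, 0, -0.12], 0],
    [[0, 0, 0], [0, 0, -0.12], 0],
    [[0, 0, 0], [0, 0, -0.12], 0],
    [[0, 0, 0], [0, 0, -0.12], 0],
  ],
)

```text
time_s: 2.1
tool_pos: [0.5316, -0.248, 0.2199]
tool_rot: [-180.0, -0.0, 102.3]
force: [0.2, -0.1, 0.2]
grip_width: 0.0871
grasp_force: 0.0
```

```bash
cat >> h.py <<'E'
from scipy.spatial.transform import Rotation as Ro
def off(t,z=None):
    o=env.get_obs(); R=Ro.from_euler('xyz',o['tool_rot'],degrees=True).as_matrix(); p=np.array(o['tool_pos'])
    t=np.array([t[0],t[1],p[2] if z is None else z]); print('t',round(o['time_s'],2),'pos',p.round(4),'rot',np.round(o['tool_rot'],2),'w',round(o['grip_width'],4),'qpos',np.round(o['qpos'],0),'tool shift mm',(R.T@(t-p)*1000).round(1))
E
python3 -c "
from h import *
off((.532,-.2475),.1); shot('wrist','w1')
P,p,d=world('w1'); print(np.load('w1.npz')['T'].round(3))
"
```

```text
t 2.1 pos [ 0.5316 -0.248   0.2199] rot [-1.7996e+02 -3.0000e-02  1.0232e+02] w 0.0871 qpos [ 49.  13. -30.  92.   7.  77.  30.] tool shift mm [  0.4   0.6 119.9]
[[ 0.977  0.202  0.063  0.514]
 [ 0.212 -0.933 -0.292 -0.167]
 [-0.001  0.299 -0.954  0.383]
 [ 0.     0.     0.     1.   ]]
```

View pics/w1.png

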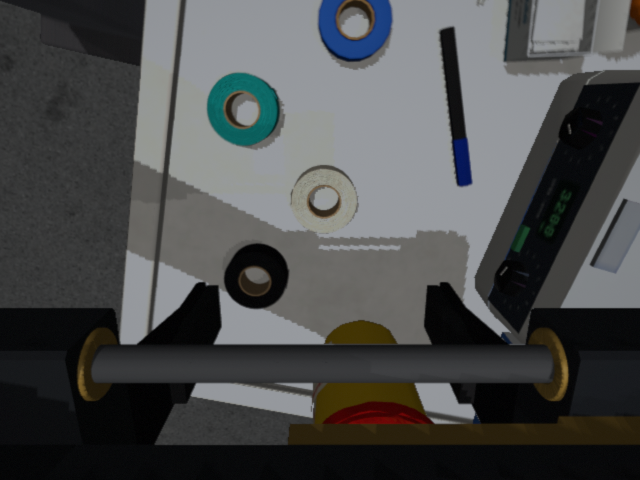

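The wrist view shows the white roll at (324,200) between turquoise (243,108) and black (257,275), with blue at (355,20). I'll measure its centre from the depth data.

```bash
cat >> h.py <<'E'
def roll(f,u,v,r=45,lo=.018,hi=.032):
    P,p,d=world(f); s=np.s_[max(v-r,0):v+r,max(u-r,0):u+r]; Q=P[s].reshape(-1,3); q=Q[(d[s].ravel()>0)&(Q[:,2]>lo)&(Q[:,2]<hi)]
    c,R=cv2.minEnclosingCircle(q[:,:2].astype(np.float32)); print('c',np.round(c,4),'R',round(R,4),'z',np.median(q[:,2]).round(4)); return c
E
python3 -c "
from h import *
c=roll('w1',324,200,40); off(c,.032)"
```

```text
c [ 0.5323 -0.2478] R 0.0293 z 0.0241
t 2.15 pos [ 0.5315 -0.248   0.2199] rot [-1.7995e+02 -3.0000e-02  1.0262e+02] w 0.0871 qpos [ 49.  13. -30.  92.   7.  77.  30.] tool shift mm [-1.000e-01  1.000e+00  1.879e+02]
```

>>> drive_tool(
  moves=[
    [[0, 1, 20], [0, 0, 0], 0],
    [[0, 0, 25], [0, 0, 0], 0],
    [[0, 0, 25], [0, 0, 0], 0],
    [[0, 0, 25], [0, 0, 0], 0],
    [[0, 0, 25], [0, 0, 0], 0],
    [[0, 0, 20], [0, 0, 0], 0],
    [[0, 0, 18], [0, 0, 0], 0],
    [[0, 0, 14], [0, 0, 0], 0],
    [[0, 0, 10], [0, 0, 0], 0],
    [[0, 0, 6], [0, 0, 0], 0],
    [[0, 0, 0], [0, 0, 0], 0],
    [[0, 0, 0], [0, 0, 0], 0],
  ],
)

```text
time_s: 3.15
tool_pos: [0.5331, -0.248, 0.0327]
tool_rot: [180.0, 0.0, 101.9]
force: [0.2, -0.6, 0.8]
grip_width: 0.0873
grasp_force: 0.0
```

>>> drive_tool(
  moves=[
    [[0, 0, 0], [0, 0, 0], 0.3],
    [[0, 0, 0], [0, 0, 0], 0.4],
    [[0, 0, 0], [0, 0, 0], 0.5],
    [[0, 0, 0], [0, 0, 0], 0.6],
    [[0, 0, 0], [0, 0, 0], 0.6],
    [[0, 0, 0], [0, 0, 0], 0.6],
    [[0, 0, 0], [0, 0, 0], 0.6],
    [[0, 0, 0], [0, 0, 0], 0.6],
  ],
  newtons=15,
)

```text
time_s: 3.82
tool_pos: [0.5328, -0.248, 0.0325]
tool_rot: [-180.0, 0.0, 102.0]
force: [-0.1, -0.1, -0.6]
grip_width: 0.0416
grasp_force: 0.0
```

```bash
python3 -c "
from h import *
off((.532,-.248)); shot('wrist','w2'); a,_=shot('top','t2')
p=cv2.imread('pics/w2.png'); c=cv2.resize(a[150:300,330:530],(640,480))
cv2.imwrite('pics/c2.png',cv2.resize(np.hstack([p,c]),(800,300)))"
```

```text
t 3.82 pos [ 0.5328 -0.248   0.0325] rot [-1.8000e+02  1.0000e-02  1.0197e+02] w 0.0416 qpos [ 46.  23. -28. 103.  13.  58.  25.] tool shift mm [ 0.1 -0.8  0. ]
```

View pics/c2.png

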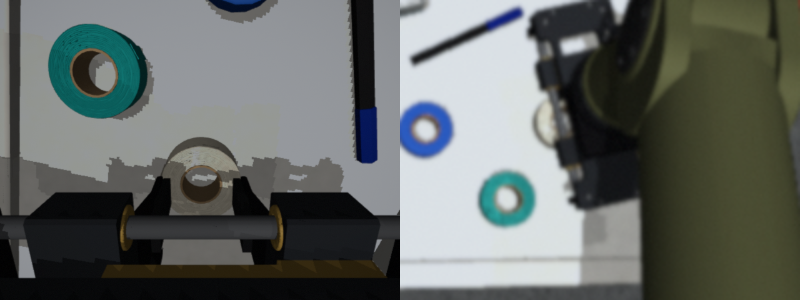

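The right half shows the roll sticking out on the +y side of the fingers. In the left half it is at about (200,175), ahead of the pads. I'll measure where it is now relative to the TCP.

```bash
python3 -c "
from h import *
P,p,d=world('w2')
Q=P.reshape(-1,3); m=(d.ravel()>0)&(Q[:,2]>.018)&(Q[:,2]<.032)&(abs(Q[:,0]-.53)<.045)&(abs(Q[:,1]+.235)<.06)
hsv=cv2.cvtColor(p,cv2.COLOR_BGR2HSV).reshape(-1,3); m&=hsv[:,2]>70
q=Q[m]; print(len(q),q.min(0),q.max(0)); c,R=cv2.minEnclosingCircle(q[:,:2].astype(np.float32)); print(c,R,np.percentile(q[:,2],[5,50,95]))
print(np.load('w2.npz')['T'].round(3)); print(env.get_obs()['grasp_force'], env.get_obs()['grip_width'])"
```

```text
7709 [ 0.50437202 -0.27506878  0.01800091] [ 0.55858831 -0.21879511  0.02626451]
(0.5327159762382507, -0.24769708514213562) 0.02908904291689396 [0.02292922 0.02406548 0.02505685]
[[ 0.979  0.197  0.062  0.516]
 [ 0.206 -0.934 -0.293 -0.167]
 [ 0.     0.299 -0.954  0.196]
 [ 0.     0.     0.     1.   ]]
0.0 0.03761057154561922
```

```bash
python3 -c "
from h import *
P,p,d=world('w2')
o=env.get_obs(); Q=P.reshape(-1,3)
R=Ro.from_euler('xyz',o['tool_rot'],degrees=True).as_matrix(); L=(Q-np.array(o['tool_pos']))@R*1000
m=(d.ravel()>0)&(abs(L[:,0])<30)&(abs(L[:,1])<60)&(L[:,2]<5)&(L[:,2]>-50)
for z in range(-50,30,5):
  k=(d.ravel()>0)&(abs(L[:,0])<35)&(abs(L[:,1])<60)&(L[:,2]>=z)&(L[:,2]<z+5)
  if k.sum(): print(z,k.sum(),'x',np.percentile(L[k,0],[1,50,99]).round(),'y',np.sort(L[k,1])[[0,k.sum()//4,k.sum()//2,-k.sum()//4,-1]].round())
print(o['grip_width'],o['time_s'],o['grasp_force'],o['force'])
cv2.imwrite('pics/c3.png',cv2.resize(p[240:440,200:440],(720,600)))"
```

```text
-50 576 x [-10.  11.  12.] y [-34. -26.  21.  27.  34.]
-45 735 x [-9. 11. 12.] y [-34. -26. -20.  27.  35.]
-40 579 x [ 5. 10. 12.] y [-33. -26.  21.  27.  33.]
-35 475 x [ 1. 10. 11.] y [-32. -26. -21.  27.  32.]
-30 633 x [-2.  9. 12.] y [-30. -23.  21.  23.  32.]
-25 468 x [-5.  9. 11.] y [-30. -23. -20.  24.  31.]
-20 436 x [-8.  9. 11.] y [-30. -23. -20.  23.  30.]
-15 416 x [-9.  9. 11.] y [-29. -22.  21.  23.  30.]
-10 389 x [-9.  9. 11.] y [-29. -23.  21.  23.  30.]
-5 261 x [-9.  9. 11.] y [-29. -22.  21.  23.  30.]
5 8061 x [-24.   7.  28.] y [-29. -13.   0.  13.  28.]
10 707 x [-14.  10.  29.] y [-29. -10.  -0.   9.  27.]
15 619 x [-14.   5.  29.] y [-29.  -9.  -0.   9.  26.]
20 580 x [-14.  15.  29.] y [-29.  -9.   0.   9.  25.]
25 554 x [-14.  11.  29.] y [-29. -10.  -1.   8.  26.]
0.03761057154561922 3.9167 0.0 [ 0.38825057 -0.69696229 -0.32646897]
```

View pics/c3.png

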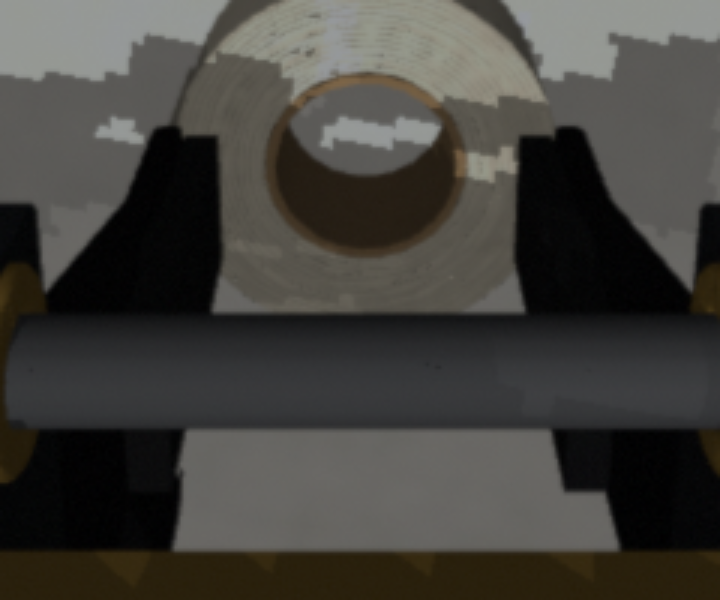

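The crop shows the finger tips ending above the roll's top face, at L z≈0 by depth. They really end about at the TCP, not 22 mm ahead of it, so the fingers closed over the roll without touching it. I'll open and go lower, watching the force.

>>> drive_tool(
  moves=[
    [[0, 0, 0], [0, 0, 0], 0],
    [[0, 0, 0], [0, 0, 0], 0],
    [[0, 0, 0], [0, 0, 0], 0],
    [[0, 0, 0], [0, 0, 0], 0],
    [[0, 0, 0], [0, 0, 0], 0],
    [[0, 0, 0], [0, 0, 0], 0],
    [[0, 0, 0], [0, 0, 0], 0],
    [[0, 0, 0], [0, 0, 0], 0],
    [[0, 0, 0], [0, 0, 0], 0],
    [[0, 0, 0], [0, 0, 0], 0],
  ],
)

```text
time_s: 4.75
tool_pos: [0.5329, -0.2479, 0.0324]
tool_rot: [-180.0, 0.0, 102.0]
force: [0.2, -0.6, 0.3]
grip_width: 0.0861
grasp_force: 0.0
```

>>> drive_tool(
  moves=[
    [[0, 0, 4], [0, 0, 0], 0],
    [[0, 0, 4], [0, 0, 0], 0],
    [[0, 0, 3], [0, 0, 0], 0],
    [[0, 0, 2], [0, 0, 0], 0],
    [[0, 0, 0], [0, 0, 0], 0],
    [[0, 0, 0], [0, 0, 0], 0],
  ],
)

```text
time_s: 5.25
tool_pos: [0.5327, -0.2478, 0.0191]
tool_rot: [-180.0, -0.0, 102.0]
force: [0.2, 0.2, -0.6]
grip_width: 0.0874
grasp_force: 0.0
```

>>> drive_tool(
  moves=[
    [[0, 0, 2], [0, 0, 0], 0],
    [[0, 0, 2], [0, 0, 0], 0],
    [[0, 0, 2], [0, 0, 0], 0],
    [[0, 0, 0], [0, 0, 0], 0],
  ],
)

```text
time_s: 5.58
tool_pos: [0.5325, -0.2478, 0.013]
tool_rot: [-180.0, -0.0, 102.0]
force: [0.3, 0.4, -0.4]
grip_width: 0.0869
grasp_force: 0.0
```

>>> drive_tool(
  moves=[
    [[0, 0, 0], [0, 0, 0], 0.6],
    [[0, 0, 0], [0, 0, 0], 0.6],
    [[0, 0, 0], [0, 0, 0], 0.6],
    [[0, 0, 0], [0, 0, 0], 0.6],
    [[0, 0, 0], [0, 0, 0], 0.6],
    [[0, 0, 0], [0, 0, 0], 0.6],
    [[0, 0, 0], [0, 0, 0], 0.6],
    [[0, 0, 0], [0, 0, 0], 0.6],
  ],
  newtons=15,
)

```text
time_s: 6.25
tool_pos: [0.5329, -0.248, 0.0135]
tool_rot: [180.0, 0.0, 102.0]
force: [0.3, 0.4, 0.3]
grip_width: 0.0562
grasp_force: 15.0
```

>>> drive_tool(
  moves=[
    [[0, 0, -5], [0, 0, 0], 0.6],
    [[0, 0, -10], [0, 0, 0], 0.6],
    [[0, 0, -25], [0, 0, 0], 0.6],
    [[0, 0, -30], [0, 0, 0], 0.6],
    [[0, 0, -30], [0, 0, 0], 0.6],
    [[20, 1, -15], [0, 0, 0], 0.6],
    [[35, 1, 0], [0, 0, 0], 0.6],
    [[35, 1, 0], [0, 0, 0], 0.6],
    [[35, 1, 0], [0, 0, 0], 0.6],
    [[35, 1, 0], [0, 0, 0], 0.6],
    [[20, 1, 0], [0, 0, 0], 0.6],
    [[10, 1, 0], [0, 0, 0], 0.6],
  ],
)

```text
time_s: 7.25
tool_pos: [0.5, -0.0568, 0.1296]
tool_rot: [179.9, 0.0, 102.3]
force: [0.2, 1.1, -0.2]
grip_width: 0.0563
grasp_force: 15.0
```

```bash
python3 -c "
from h import *
off((.5,.05)); shot('wrist','w3')
P,p,d=world('w3'); Q=P.reshape(-1,3)
m=(d.ravel()>0)&(Q[:,2]>.038)&(Q[:,2]<.052)&(abs(Q[:,0]-.5)<.055)&(abs(Q[:,1]-.05)<.055); q=Q[m]
c,R=cv2.minEnclosingCircle(q[:,:2].astype(np.float32)); print('tube',c,R,m.sum(),np.median(q[:,2]))
off(c,.065); print(env.get_obs()['grasp_force'])
o=env.get_obs(); Rm=Ro.from_euler('xyz',o['tool_rot'],degrees=True).as_matrix(); L=(Q-np.array(o['tool_pos']))@Rm*1000
k=(d.ravel()>0)&(abs(L[:,0])<40)&(abs(L[:,1])<30)&(L[:,2]>-25)&(L[:,2]<20)&(p.reshape(-1,3).max(1)>60)
print('roll in tool',k.sum(),np.percentile(L[k],[1,50,99],axis=0).round(1))
"
```

```text
t 7.25 pos [ 0.5    -0.0568  0.1296] rot [1.7995e+02 3.0000e-02 1.0226e+02] w 0.0563 qpos [ 39.   7. -38. 109.   5.  65.  12.] tool shift mm [104.4  22.7  -0. ]
tube (0.5004287958145142, 0.049540258944034576) 0.046740904450416565 5702 0.043841310250844284
t 7.3 pos [ 0.5002 -0.0565  0.1295] rot [1.7993e+02 1.0000e-02 1.0228e+02] w 0.0563 qpos [ 39.   7. -38. 109.   5.  65.  12.] tool shift mm [103.6  22.7  64.5]
14.983186030585784
roll in tool 9848 [[-12.4 -27.  -12. ]
 [ 13.8  -0.6 -10.5]
 [ 28.6  26.8  12.5]]
```

View pics/w3.png

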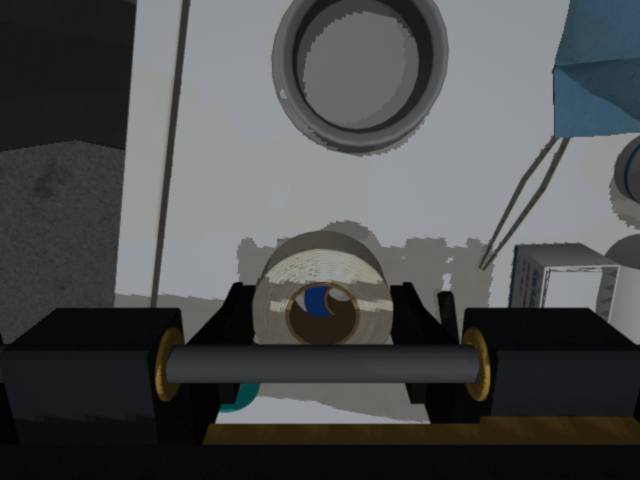

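The roll is held level in the view at (322,305), top face 11 mm above the TCP and underside 13 mm below. The tube is at (360,65), with its rim radius 46.7 mm as expected.

>>> drive_tool(
  moves=[
    [[20, 5, 0], [0, 0, 0], 0.6],
    [[30, 6, 0], [0, 0, 0], 0.6],
    [[30, 6, 0], [0, 0, 0], 0.6],
    [[15, 4, 0], [0, 0, 0], 0.6],
    [[9, 2, 0], [0, 0, 0], 0.6],
    [[0, 0, 20], [0, 0, 0], 0.6],
    [[0, 0, 20], [0, 0, 0], 0.6],
    [[0, 0, 14], [0, 0, 0], 0.6],
    [[0, 0, 8], [0, 0, 0], 0.6],
    [[0, 0, 0], [0, 0, 0], 0.6],
  ],
)

```text
time_s: 8.13
tool_pos: [0.5003, 0.0441, 0.0648]
tool_rot: [-179.8, -0.0, 101.9]
force: [-0.6, -0.2, -0.8]
grip_width: 0.0563
grasp_force: 15.0
```

```bash
python3 -c "
from h import *
off((.5002,.0497),.056)"
```

```text
t 8.13 pos [0.5003 0.0441 0.0648] rot [-1.7981e+02 -2.0000e-02  1.0185e+02] w 0.0563 qpos [ 30.  12. -42. 113.  10.  59.  -4.] tool shift mm [5.5 1.1 8.8]
```

>>> drive_tool(
  moves=[
    [[3, 1, 0], [0, 0, 0], 0.6],
    [[2.5, 0, 0], [0, 0, 0], 0.6],
    [[0, 0, 4], [0, 0, 0], 0.6],
    [[0, 0, 3], [0, 0, 0], 0.6],
    [[0, 0, 2], [0, 0, 0], 0.6],
    [[0, 0, 0], [0, 0, 0], 0.6],
    [[0, 0, 0], [0, 0, 0], 0.6],
  ],
)

```text
time_s: 8.72
tool_pos: [0.5009, 0.0514, 0.0573]
tool_rot: [-180.0, 0.0, 102.0]
force: [-0.7, 0.5, -0.5]
grip_width: 0.0563
grasp_force: 15.0
```

>>> drive_tool(
  moves=[
    [[0, 0, 0], [0, 0, 0], 0.25],
    [[0, 0, 0], [0, 0, 0], 0.2],
    [[0, 0, 0], [0, 0, 0], 0],
    [[0, 0, 0], [0, 0, 0], 0],
    [[0, 0, 0], [0, 0, 0], 0],
    [[0, 0, 0], [0, 0, 0], 0],
    [[0, 0, 0], [0, 0, 0], 0],
    [[0, 0, -10], [0, 0, 0], 0],
    [[0, 0, -25], [0, 0, 0], 0],
    [[0, 0, -35], [0, 0, 0], 0],
    [[0, 0, -30], [0, 0, 0], 0],
    [[0, 0, 0], [0, 0, 0], 0],
  ],
)

```text
time_s: 9.72
tool_pos: [0.5051, 0.0524, 0.1642]
tool_rot: [179.4, 0.2, 102.0]
force: [1.0, -0.5, 0.7]
grip_width: 0.0869
grasp_force: 0.0
```

```bash
cat > tb.py <<'E'
from h import *
import sys
f=sys.argv[1]; P,p,d=world(f); Q=P.reshape(-1,3)
k=(d.ravel()>0)&(np.hypot(Q[:,0]-.5,Q[:,1]-.05)<.036)
for a in range(0,64,4):
    q=Q[k&(Q[:,2]*1000>=a)&(Q[:,2]*1000<a+4)]
    if len(q): print(a,len(q),q.mean(0).round(4),q.min(0).round(3),q.max(0).round(3))
E
python3 -c "
from h import *
shot('wrist','w4'); roll('top0',164,252,22); off((.4527,.2685),.13); print(env.get_obs()['force'])"; python3 tb.py w4
```

```text
c [0.4533 0.2688] R 0.0295 z 0.0243
t 9.77 pos [0.5037 0.0519 0.1615] rot [1.7959e+02 1.4000e-01 1.0198e+02] w 0.0868 qpos [ 32.   6. -43. 107.   4.  69.  -0.] tool shift mm [222.5  -5.2  30.9]
[ 0.56340111  0.55455621 -0.58680472]
0 71 [0.5073 0.0513 0.0037] [0.465 0.015 0.003] [0.535 0.082 0.004]
4 1783 [0.5107 0.051  0.0053] [0.464 0.014 0.004] [0.536 0.083 0.008]
8 101 [0.4947 0.0585 0.0102] [0.468 0.04  0.008] [0.517 0.083 0.012]
12 112 [0.493  0.0607 0.014 ] [0.465 0.04  0.012] [0.518 0.083 0.016]
16 104 [0.4947 0.0591 0.0179] [0.466 0.04  0.016] [0.519 0.083 0.02 ]
20 130 [0.4941 0.0621 0.0221] [0.465 0.04  0.02 ] [0.52  0.083 0.024]
24 130 [0.494  0.0601 0.0262] [0.465 0.04  0.024] [0.523 0.083 0.028]
28 3732 [0.4947 0.0547 0.0301] [0.466 0.025 0.028] [0.524 0.083 0.032]
32 10 [0.4946 0.0508 0.0322] [0.479 0.03  0.032] [0.514 0.079 0.033]
```

The first roll lies flat in the tube: its top face is at 30 mm, and 31 is expected. Now the second roll.

>>> drive_tool(
  moves=[
    [[20, 0, 0], [0, 0, 0], 0],
    [[30, -1, 5], [0, 0, 0], 0],
    [[30, -1, 5], [0, 0, 0], 0],
    [[20, -1, 0], [0, 0, 0], 0],
    [[15, 0, 0], [0, 0, 0], 0],
    [[0, 0, 0], [0, 0, 0], 0],
    [[0, 0, 0], [0, 0, 0], 0],
  ],
)

```text
time_s: 10.35
tool_pos: [0.4736, 0.1636, 0.1469]
tool_rot: [-179.9, 0.0, 102.1]
force: [-0.7, -0.8, 0.6]
grip_width: 0.087
grasp_force: 0.0
```

```bash
python3 -c "
from h import *
shot('wrist','w5')
P,p,d=world('w5'); Q=P.reshape(-1,3)
m=(d.ravel()>0)&(Q[:,2]>.018)&(Q[:,2]<.032)&(abs(Q[:,0]-.453)<.045)&(abs(Q[:,1]-.2685)<.045); q=Q[m]
c,R=cv2.minEnclosingCircle(q[:,:2].astype(np.float32)); print(c,R,m.sum(),np.median(q[:,2]),p.reshape(-1,3)[m].mean(0))
off(c,.013)"
```

```text
(0.4532221257686615, 0.26881182193756104) 0.02933693490922451 5568 0.0240969435369891 [135.20079023 145.45510057 146.33333333]
t 10.4 pos [0.4741 0.1624 0.1469] rot [-1.7994e+02  4.0000e-02  1.0197e+02] w 0.0871 qpos [ 24.   7. -48. 108.   5.  68. -14.] tool shift mm [108.5   1.8 133.8]
```

>>> drive_tool(
  moves=[
    [[20, 1, 0], [0, 0, 0], 0],
    [[30, 0, 0], [0, 0, 0], 0],
    [[28, 1, 10], [0, 0, 0], 0],
    [[20, 0, 20], [0, 0, 0], 0],
    [[10, 0, 25], [0, 0, 0], 0],
    [[0, 0, 15], [0, 0, 0], 0],
    [[0, 0, 10], [0, 0, 0], 0],
    [[0, 0, 0], [0, 0, 0], 0],
    [[0, 0, 0], [0, 0, 0], 0],
  ],
)

```text
time_s: 11.15
tool_pos: [0.4544, 0.268, 0.0672]
tool_rot: [-179.9, 0.0, 101.8]
force: [-0.4, -0.8, 0.0]
grip_width: 0.087
grasp_force: 0.0
```

```bash
python3 -c "
from h import *
off((.4532,.2688),.013)"
```

```text
t 11.15 pos [0.4544 0.268  0.0672] rot [-1.7995e+02  3.0000e-02  1.0184e+02] w 0.087 qpos [ 11.  18. -50. 109.  16.  60. -34.] tool shift mm [ 1.1 -0.9 54.2]
```

>>> drive_tool(
  moves=[
    [[1, -1, 10], [0, 0, 0], 0],
    [[0, 0, 14], [0, 0, 0], 0],
    [[0, 0, 12], [0, 0, 0], 0],
    [[0, 0, 9], [0, 0, 0], 0],
    [[0, 0, 6], [0, 0, 0], 0],
    [[0, 0, 3], [0, 0, 0], 0],
    [[0, 0, 0], [0, 0, 0], 0],
    [[0, 0, 0], [0, 0, 0], 0],
  ],
)

```text
time_s: 11.82
tool_pos: [0.4526, 0.2705, 0.0134]
tool_rot: [180.0, -0.0, 102.0]
force: [0.3, 0.1, -0.2]
grip_width: 0.0869
grasp_force: 0.0
```

>>> drive_tool(
  moves=[
    [[0, 0, 0], [0, 0, 0], 0.6],
    [[0, 0, 0], [0, 0, 0], 0.6],
    [[0, 0, 0], [0, 0, 0], 0.6],
    [[0, 0, 0], [0, 0, 0], 0.6],
    [[0, 0, 0], [0, 0, 0], 0.6],
    [[0, 0, 0], [0, 0, 0], 0.6],
    [[0, 0, 0], [0, 0, 0], 0.6],
    [[0, 0, 0], [0, 0, 0], 0.6],
  ],
  newtons=15,
)

```text
time_s: 12.48
tool_pos: [0.4527, 0.2702, 0.0136]
tool_rot: [180.0, 0.0, 102.0]
force: [-0.3, 0.0, 0.7]
grip_width: 0.0564
grasp_force: 15.0
```

>>> drive_tool(
  moves=[
    [[0, 0, -5], [0, 0, 0], 0.6],
    [[0, 0, -10], [0, 0, 0], 0.6],
    [[0, 0, -25], [0, 0, 0], 0.6],
    [[0, 0, -30], [0, 0, 0], 0.6],
    [[-10, 0, -20], [0, 0, 0], 0.6],
    [[-25, 0, 0], [0, 0, 0], 0.6],
    [[-38, 0, 0], [0, 0, 0], 0.6],
    [[-38, 1, 0], [0, 0, 0], 0.6],
    [[-38, 0, 0], [0, 0, 0], 0.6],
    [[-38, 0, 0], [0, 0, 0], 0.6],
    [[-25, 0, 0], [0, 0, 0], 0.6],
    [[-12, 0, 0], [0, 0, 0], 0.6],
  ],
)

```text
time_s: 13.48
tool_pos: [0.5009, 0.0466, 0.1042]
tool_rot: [180.0, 0.1, 101.7]
force: [0.9, 0.1, -0.3]
grip_width: 0.0563
grasp_force: 15.0
```

>>> drive_tool(
  moves=[
    [[0, 0, 0], [0, 0, 0], 0.6],
    [[0, 0, 0], [0, 0, 0], 0.6],
    [[0, 0, 0], [0, 0, 0], 0.6],
  ],
)

```text
time_s: 13.73
tool_pos: [0.4997, 0.0539, 0.1037]
tool_rot: [180.0, -0.1, 102.2]
force: [-0.7, -0.6, 0.1]
grip_width: 0.0566
grasp_force: 15.0
```

```bash
python3 -c "
from h import *
off((.5,.051),.057); shot('wrist','w6')
P,p,d=world('w6'); Q=P.reshape(-1,3); o=env.get_obs()
Rm=Ro.from_euler('xyz',o['tool_rot'],degrees=True).as_matrix(); L=(Q-np.array(o['tool_pos']))@Rm*1000
k=(d.ravel()>0)&(abs(L[:,0])<40)&(abs(L[:,1])<30)&(L[:,2]>-25)&(L[:,2]<18)&(p.reshape(-1,3).max(1)>60)
print('roll in tool',k.sum(),np.percentile(L[k],[1,50,99],axis=0).round(1))"
```

```text
t 13.73 pos [0.4997 0.0539 0.1037] rot [ 1.7998e+02 -6.0000e-02  1.0215e+02] w 0.0566 qpos [ 33.  10. -45. 111.   8.  63.  -3.] tool shift mm [-2.9 -0.4 46.7]
roll in tool 9451 [[-12.2 -26.7 -12. ]
 [ 13.3  -0.3 -10.5]
 [ 27.7  27.1  12.2]]
```

>>> drive_tool(
  moves=[
    [[-2.5, 0, 0], [0, 0, 0], 0.6],
    [[0, 0, 10], [0, 0, 0], 0.6],
    [[0, 0, 14], [0, 0, 0], 0.6],
    [[0, 0, 11], [0, 0, 0], 0.6],
    [[0, 0, 7], [0, 0, 0], 0.6],
    [[0, 0, 4], [0, 0, 0], 0.6],
    [[0, 0, 0], [0, 0, 0], 0.6],
    [[0, 0, 0], [0, 0, 0], 0.6],
    [[0, 0, 0], [0, 0, 0], 0.6],
  ],
)

```text
time_s: 14.53
tool_pos: [0.5011, 0.049, 0.0579]
tool_rot: [180.0, 0.0, 102.0]
force: [0.3, -0.4, -0.4]
grip_width: 0.0561
grasp_force: 15.0
```

>>> drive_tool(
  moves=[
    [[0, 0, 0], [0, 0, 0], 0.25],
    [[0, 0, 0], [0, 0, 0], 0.2],
    [[0, 0, 0], [0, 0, 0], 0],
    [[0, 0, 0], [0, 0, 0], 0],
    [[0, 0, 0], [0, 0, 0], 0],
    [[0, 0, 0], [0, 0, 0], 0],
    [[0, 0, 0], [0, 0, 0], 0],
    [[0, 0, -10], [0, 0, 0], 0],
    [[0, 0, -25], [0, 0, 0], 0],
    [[0, 0, -35], [0, 0, 0], 0],
    [[0, 0, -30], [0, 0, 0], 0],
    [[0, 0, 0], [0, 0, 0], 0],
  ],
)

```text
time_s: 15.53
tool_pos: [0.5046, 0.0497, 0.1641]
tool_rot: [179.4, 0.2, 102.0]
force: [1.4, -0.6, -0.0]
grip_width: 0.087
grasp_force: 0.0
```

>>> drive_tool(
  moves=[
    [[-15, 0, -5], [0, 0, 0], 0],
    [[-15, 0, -5], [0, 0, 0], 0],
    [[-10, 0, 0], [0, 0, 0], 0],
    [[0, 0, 0], [0, 0, 0], 0],
    [[0, 0, 0], [0, 0, 0], 0],
  ],
)

```text
time_s: 15.95
tool_pos: [0.5086, 0.0096, 0.1671]
tool_rot: [-180.0, -0.0, 101.9]
force: [0.2, 1.1, -0.2]
grip_width: 0.0868
grasp_force: 0.0
```

```bash
python3 -c "
from h import *
shot('wrist','w7'); off((.5,.05))"; python3 tb.py w7
```

```text
t 16.0 pos [0.5084 0.0104 0.167 ] rot [-1.7996e+02 -5.0000e-02  1.0198e+02] w 0.0869 qpos [ 37.   6. -43. 106.   4.  70.   4.] tool shift mm [40.5 -0.   0. ]
0 41 [0.5053 0.0672 0.0037] [0.469 0.042 0.003] [0.532 0.086 0.004]
4 1000 [0.5048 0.0639 0.0054] [0.464 0.025 0.004] [0.536 0.086 0.008]
8 30 [0.4984 0.047  0.0101] [0.479 0.04  0.008] [0.509 0.082 0.012]
12 31 [0.4984 0.0505 0.014 ] [0.477 0.04  0.012] [0.509 0.082 0.016]
16 29 [0.4985 0.0485 0.018 ] [0.482 0.04  0.016] [0.509 0.082 0.02 ]
20 29 [0.4966 0.0507 0.0216] [0.465 0.04  0.02 ] [0.508 0.082 0.024]
24 39 [0.4994 0.0482 0.0259] [0.466 0.037 0.024] [0.512 0.082 0.028]
28 1568 [0.4899 0.0599 0.0301] [0.465 0.034 0.028] [0.516 0.083 0.032]
32 66 [0.502  0.0468 0.0339] [0.469 0.034 0.032] [0.516 0.077 0.036]
36 65 [0.5038 0.0464 0.0379] [0.481 0.034 0.036] [0.516 0.076 0.04 ]
40 70 [0.5015 0.0485 0.042 ] [0.481 0.034 0.04 ] [0.516 0.076 0.044]
44 69 [0.5025 0.0444 0.0462] [0.481 0.034 0.044] [0.516 0.076 0.048]
48 74 [0.5032 0.0478 0.0501] [0.482 0.034 0.048] [0.516 0.076 0.052]
52 4287 [0.5024 0.0484 0.0549] [0.474 0.018 0.052] [0.531 0.076 0.056]
56 475 [0.5022 0.0495 0.0563] [0.474 0.019 0.056] [0.53  0.076 0.057]
```

View pics/w7.png

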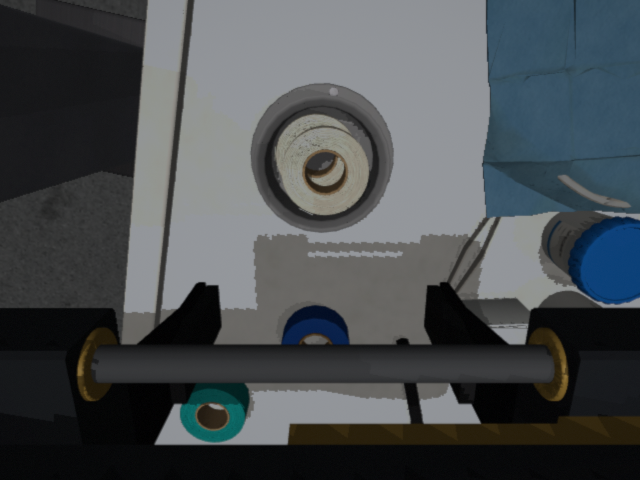

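The view shows both rolls stacked flat in the tube at (322,165). The top face is level at 55–56 mm, as expected, and blue (316,325) has not been disturbed. The arm is clear.

```bash
python3 -c "
from h import *
print(env.sign_off())"
```

```text
the job is handed in; nothing more can be done
None
```

Job handed in at about 16 s: both white rolls lie flat in the grey tube as one column (lower one about 10 mm off-centre from the upper), and the blue roll was left where it lay.

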